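# Set the light attenuator of a vial luminometer to its third click

### The arm

A 6-joint arm with a two-finger parallel gripper is mounted at the origin on a cart in front of the work surface, level with it; the furniture and walls round the work are solid. World frame = base frame: x ahead of the robot, y to its left, z up, the work surface at z = 0. Lengths are in m, angles in rad, forces in N, time in s.
With the tool pointing down it reaches from about 0.25 to 0.85 m from the base axis. Payload 12.5 kg.
Tool frame: the origin (TCP) lies on the centre line of the jaws, within the pads' length; the fingertips stand 11 mm ahead of it and the grasp point (between the pads) lies 8 mm behind it; z points along the fingers, y is the line along which they close (so a half turn about z gives the same grasp; the last joint's range is limited). The gripper opens to 93 mm and grips with 3 to 60 N. Pads are 15 mm wide; open, the fingers measure 128 mm over their backs; the gripper's body (75 mm by 188 mm) begins 65 mm behind the grasp point.
Start: joints at [-1.415, 0.351, 1.652, -0, 1.139, -0.085], TCP at [0.131, -0.534, 0.23] pointing down, gripper open.
Joint ranges: [-2.75, 2.75], [-0.79, 2.1], [0.01, 2.65], [-1.57, 4.71], [0.07, 3.14], [-2.87, 2.87]. Speed limits (rad/s): [2.22, 2.22, 2.79, 3.14, 3.14, 3.14].

### API

Orientations are given as a unit quaternion [w, x, y, z].
In Python, from bench import robot gives the robot as it stands. The module is installed in compiled form; this text tells all that it offers.
- The arm moves only by the shell command python3 -m jog 'ROWS' [FORCE]. ROWS is a JSON object of lists of equal length, an entry for each row: "translation": the shift along the tool's x, y, z in mm, a list of three; "turn": the turn about the tool's z in rad; "fingers": the opening, from -1 (shut) to 1 (fully open). A call has 1 to 20 rows; each row is the pose to reach, as a shift and turn from the pose commanded when the call began, along the tool's axes at that moment; what a row does not reach only later rows make up. A row lasts 1/8 s, in which the tool goes at most 62.5 mm and 10.7 degrees, less where a joint would pass 70% of its speed; a pose out of reach is approached as far as the arm can. A call with a gripper value outside its range is refused whole. The fingers move at their own pace and stop on an object; FORCE is the grip in N (left out, the last holds). Time passes only in rows, so rows that repeat a pose let the fingers close. It gives the time, the measured TCP pose, the force, the opening and the grip force at its end, in the units of the state.
- robot.state(): the state, without advancing time (a new reading comes with each control period).
- robot.snapshot(name): name is "side" or "top"; returns the picture (384x512x3 uint8, red, green, blue); there is no depth.
- robot.camera_params(name): a dict with "K" (3x3 intrinsics, pixels), "R" (3x3) and "t" (3): a world point X has camera coordinates R X + t. Camera axes: x right, y down, z forward; pixel columns grow to the right and rows downward; lengths in m; the calibration is good to about 2 mm. A picture is of the moment at which its call begins. camera_params takes no time and is no camera call.
- robot.finish_job(): hands the job in; it is judged then, once.
The state is a dict: "time_s": time; "q": joint angles; "dq": joint speeds; "tau": joint torques, N m; "tool_pos": TCP position; "ee_rot": TCP orientation; "force": force on the tool from outside, world axes, zero at the start; "torque": the same for the moment, N m; "width": opening from 0.0 (shut) to 1.0 (fully open); "grip_force": force on a finger pad.
Only numpy, scipy, OpenCV 4.12 (cv2) and the standard library are available. Lean on these libraries where they do the work, as an engineer would, in place of code of your own. Each camera call takes 0.05 s, during which the arm holds its last target. There are 200 camera calls.

### The job

A sample vial stands ready in the luminometer: with the fingertips only, gently push its raised lid fully shut, then push the black attenuator lever along its slot from the closed end, click by click, and leave it in the third click stop without ever going on towards the fourth, which would overload the detector. Then press the green start key all the way down and let it come up. Do not move the lever before the lid is shut, pinch or pick up nothing, and leave the vials and the other things where they are.

Things in the scene. Friction and masses are not known exactly. Their poses are not given: they have to be found in the camera images.
- reader: Luminometer: white and grey instrument, fixed, 195 deep (x) x 157 wide (y) x 85 mm high to its flat deck; origin at the centre of its underside, x from its front (facing the robot) to its back, y to the left, z up. Front to back: key slope (48 mm), lever slot, sample well (x +54, y 0 mm) with lid. Centrifuges, 270 (left; 330 farther left) and 260 mm high (right), stand 9 mm or more beside it.
- reader_lid (a joint): Lid hinge, rad: 0 is fully shut, flat on the deck; it starts 0.4 to 0.8 (free edge raised, on the robot's side) and opens to 1.2. Friction holds it wherever it is left; 1 to 2 N pushed down on its outer face, not on its end, closes it. Shut means below 0.035.
- lid_hinge (a point): Point on the lid's hinge axis, mid-width, 90 mm above the worktop, at x +90, y 0 mm of the luminometer. The axis runs along the luminometer's y, between two small hinge blocks at y +-35 to +-45 mm.
- lid_edge (a point): Middle of the lid's free edge on its outer (upper) face, 70 mm from the hinge axis; the grey lid is 66 mm wide and 7 mm thick. Shut, this point is 94 mm above the worktop, at x +20, y 0 mm of the luminometer. Its z axis is the outer face's normal.
- attenuator (a joint): Lever's travel, m: 0 is the closed end where it starts, growing along the luminometer's +y (to the left). A ball clicks it into stops every 14 mm: 0 closed, 0.014 first, 0.028 second, 0.042 third, 0.056 fourth (clear, far end). About 4 N pushes it out of a stop; resistance falls towards the crest half-way, past which it jumps by itself into the next stop and stays; it does not skip stops.
- lever_top (a point): Middle of the top of the lever's black cap: 18 (luminometer's x) x 10 (y) x 19 mm high, top 110 mm above the worktop, 25 above the deck, underside 6 above the deck. The slot is at x -27 mm of the luminometer, the closed end at y -12 mm. Its plate rises 1 mm from the deck and has a pair of round swatches, black to white, at each of the five stops. The deck is free on both sides of it.
- start_key (a joint): Travel of the green start key, m: 0 up, 0.004 fully down; a spring of about 1.5 N at first and 5 N at the bottom returns it. It counts as pressed beyond 0.003.
- key_top (a point): Middle of the top of the green square key, 28 x 28 mm, on the sloped front panel, 6 mm proud of it, at x -78, y -47 mm of the luminometer, 83 mm above the worktop. Its z axis is normal to the slope, leaning 0.30 rad from vertical towards the luminometer's front; the key moves along it.
- vial_2: Small brown glass vial with a red cap, 23 dia x 52 mm, standing in the luminometer's well; origin at the centre of its underside. To be left where it is.
- vial_1: White vial with a white cap, 23 dia x 52 mm, in the blue tray on the left; origin at its underside. A bystander.
- vial_3: White vial with a blue cap, 23 dia x 52 mm, in the blue tray on the left; origin at its underside. A bystander.
- lab_timer: Small white timer lying on the bench, front right, 62 x 62 x 18 mm; origin at its underside. A bystander.
- marker_1: White marker pen with a black cap, 135 mm long, lying on the bench, front right; origin at its underside. A bystander.
- beaker: Clear plastic beaker, 74 dia x 86 mm, front left; origin at its underside. A bystander.

How it is judged:
On the way, in this order (a step that is already met when the one before it is completed fails the run):
1. the lid is fully shut, the lever still at its closed end (value of joint reader_lid below 0.035 rad and value of joint attenuator below 0.005 m), for 0.2 s.
2. the lever rests in the third click stop, the lid shut (value of joint reader_lid below 0.035 rad and value of joint attenuator between 0.039 and 0.045 m), for 0.3 s.
3. the start key is pressed fully down, lid shut and lever in the third stop (all of step 2 and value of joint start_key above 0.003 m), for 0.05 s.
At the end, for the whole second after the job is handed in: the lid is shut (below 0.035 rad), the lever rests in the third click stop (0.042 m, within 3 mm), the start key is up again after having been pressed beyond 3 mm; the vial in the well is within 20 mm and the other loose things within 30 mm of where they stood (all of step 2 and value of joint start_key below 0.001 m and distance of vial_2 from where it was at the start of the episode below 0.02 m and distance of each of vial_1, vial_3, lab_timer, marker_1, beaker from where it was at the start of the episode below 0.03 m); the robot touches nothing.
It fails at once if the lever is moved off its closed stop (beyond 8 mm) while the lid is open (value of joint attenuator above 0.008 m and value of joint reader_lid above 0.06 rad).
It fails at once if the lever goes past the third click towards the fourth (beyond 49.5 mm) (value of joint attenuator above 0.0495 m).
It fails at once if the start key is pressed (beyond 2.5 mm) before the lid is shut and the lever is in the third stop (value of joint start_key above 0.0025 m and (value of joint reader_lid above 0.06 rad or value of joint attenuator below 0.037 m or value of joint attenuator above 0.047 m)).
It fails at once if the lever or the lid is pinched, shoved or slammed: more than 38 N between it and the fingers (contact force between the fingers and attenuator above 38 N or contact force between the fingers and reader_lid above 38 N).
It fails at once if a vial or another loose thing is lifted, carried or knocked away (30 mm; the vial in the well 20 mm) (distance of vial_2 from where it was at the start of the episode above 0.02 m or distance of any of vial_1, vial_3, lab_timer, marker_1, beaker from where it was at the start of the episode above 0.03 m).
It also fails if it takes over 67 s, if anything falls off the work surface, if the arm or the gripper's body presses on something with over 40 N, if the wrist force passes 120 N, or if a joint passes its speed limit or range.

## Working session

There is one attempt and no reset: what is moved stays moved. The work goes in short steps, Python scripts to look and compute and a shell command to move; the robot and the scene stay as the last step left them, time stands still between calls to the robot, and variables do not carry over. Pictures are saved under pics/ and viewed, at most 10 in all, crops included, and the job is handed in when it is done.

```bash
mkdir -p pics; python3 - <<'E'
from bench import robot
import cv2
for n in("side","top"):
    cv2.imwrite(f"pics/{n}0.png",robot.snapshot(n)[:,:,::-1]); p=robot.camera_params(n); print(n,p["K"],p["R"],p["t"])
s=robot.state();print(s["time_s"],s["tool_pos"],s["ee_rot"],s["width"])
E
```

```text
side [[488.06170338   0.         252.6276171 ]
 [  0.         488.06170338 188.05302788]
 [  0.           0.           1.        ]] [[ 0.19303417 -0.98118347 -0.0040992 ]
 [-0.64707159 -0.12415954 -0.7522518 ]
 [ 0.73758807  0.14786278 -0.65886298]] [-0.0117777   0.42962745  1.197286  ]
top [[404.95805131   0.         256.93668594]
 [  0.         404.95805131 197.16526299]
 [  0.           0.           1.        ]] [[-0.01448496 -0.99972316 -0.01854132]
 [-0.99608926  0.01604369 -0.08688375]
 [ 0.08715716  0.0172103  -0.9960459 ]] [0.13003088 0.53348455 1.32333314]
0.1 [ 0.13115055 -0.53382245  0.22914705] [-5.33605253e-04  9.92759867e-01  1.20114784e-01 -8.08016864e-06] 0.9998680411877738
```

View pics/side0.png

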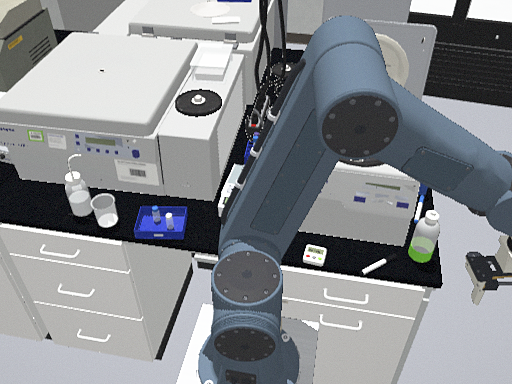

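View pics/top0.png

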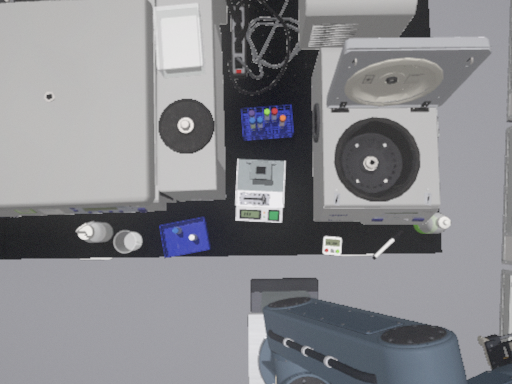

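```bash
python3 - <<'E'
import cv2
a=cv2.imread("pics/top0.png")[145:230,210:325]
cv2.imwrite("pics/c1.png",cv2.resize(a,None,fx=6.9,fy=6.9,interpolation=cv2.INTER_CUBIC))
E
```

```text
(no output)
```

View pics/c1.png

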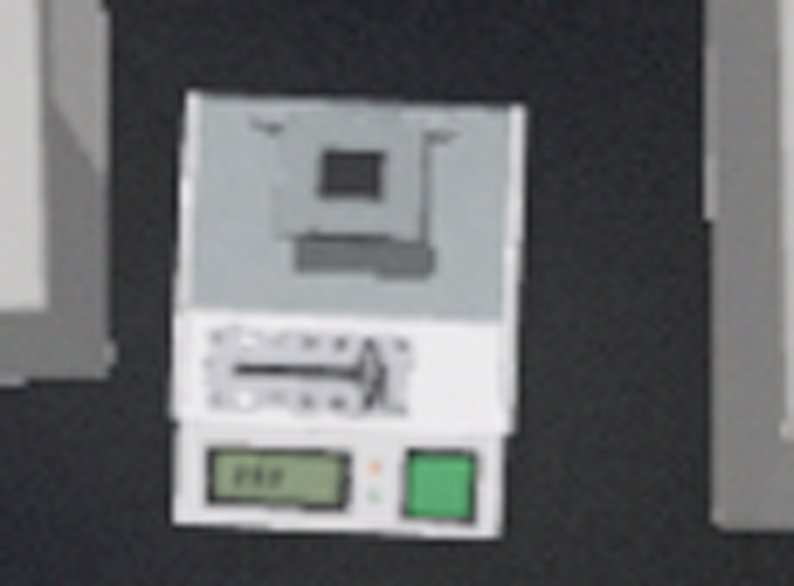

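```bash
cat > h.py <<'E'
import numpy as np, cv2
from bench import robot
def ray(n,px,z):
    p=robot.camera_params(n);K,R,t=p["K"],p["R"],p["t"];C=-R.T@t
    px=np.atleast_2d(px).astype(float)
    d=(R.T@np.linalg.inv(K)@np.c_[px,np.ones(len(px))].T).T
    return C+d*((z-C[2])/d[:,2])[:,None]
def proj(n,X):
    p=robot.camera_params(n);c=p["R"]@np.asarray(X)+p["t"];u=p["K"]@c;return u[:2]/u[2]
E
cat > m.py <<'E'
from h import *
a=cv2.imread("pics/top0.png");g=cv2.cvtColor(a,cv2.COLOR_BGR2GRAY).astype(float)
def sub(row,lo,hi,th): # half-crossing
    for i in range(lo,hi):
        if (g[row,i]-th)*(g[row,i+1]-th)<=0: return i+(th-g[row,i])/(g[row,i+1]-g[row,i])
L=[];Rr=[]
for r in range(163,204):
    L.append((sub(r,230,260,95),r)); Rr.append((sub(r,275,300,95),r))
L=ray("top",L,.085);Rr=ray("top",Rr,.085)
for q in(L,Rr):
    f=np.polyfit(q[:,0],q[:,1],1);print("yaw",np.arctan(f[0]),"y at .6",np.polyval(f,.6),np.std(q[:,1]-np.polyval(f,q[:,0])))
B=[]
gt=g.T.copy()
for c in range(242,282):
    col=g[:,c]
    for i in range(150,170):
        if col[i]<95<=col[i+1]: B.append((c,i+(95-col[i])/(col[i+1]-col[i])));break
B=ray("top",B,.085);f=np.polyfit(B[:,1],B[:,0],1);print("back yaw",-np.arctan(f[0]),"x at y",B[:,1].mean(),B[:,0].mean())
b,gg,r=[a[:,:,i].astype(int) for i in range(3)]
m=((gg-r>40)&(gg-b>20)).astype(np.uint8);m[:200]=0;m[:,:262]=0;m[:,285:]=0;m[225:]=0
ys,xs=np.nonzero(m);k=ray("top",[xs.mean(),ys.mean()],.083)[0];print("key",k,len(xs))
c=210+np.array([375])/6.9;print("lever",ray("top",[c[0],145+370/6.9],.11))
print("slot ends",ray("top",[[210+235/6.9-.43,145+370/6.9-.43],[210+360/6.9-.43,145+374/6.9-.43]],.086))
E
python3 m.py
```

```text
yaw -0.0572067905562247 y at .6 0.18939098220851858 0.0004234911027171597
yaw -0.05712314948339192 y at .6 0.028614503280667274 0.00037183385205244874
back yaw -0.061799364222193676 x at y 0.10443969373538575 0.6523240578426455
key [0.47277957 0.07022697 0.083     ] 82
lever [[0.52299479 0.09736468 0.11      ]]
slot ends [[0.52742677 0.16312016 0.086     ]
 [0.52465654 0.1056092  0.086     ]]
```

```bash
python3 -m jog '{"translation":[[0,0,-60],[0,0,-120],[0,0,-180],[0,0,-200],[410,-542,-200],[410,-542,-200],[410,-542,-200],[410,-542,-200],[410,-542,-200],[410,-542,-200],[410,-542,-200],[410,-542,-200],[410,-542,-200],[410,-542,-200],[410,-542,-200],[410,-542,-200],[410,-542,-200],[410,-542,-200]],"turn":[0,0,0,0,-0.18,-0.36,-0.54,-0.72,-0.9,-1.08,-1.273,-1.273,-1.273,-1.273,-1.273,-1.273,-1.273,-1.273],"fingers":[-1,-1,-1,-1,-1,-1,-1,-1,-1,-1,-1,-1,-1,-1,-1,-1,-1,-1]}' 10; python3 - <<'E'
from h import *
print(robot.state())
cv2.imwrite("pics/side1.png",robot.snapshot("side")[:,:,::-1]);a=robot.snapshot("top")[:,:,::-1]
cv2.imwrite("pics/top1.png",a)
E
```

```text
time_s: 2.35
tool_pos: [0.3999, 0.089, 0.4298]
ee_rot: [0.0, 0.728, 0.686, 0.0]
force: [-0.6, 0.0, -0.2]
width: 0.006
grip_force: 0.0
{'time_s': 2.35, 'q': array([ 1.05290267e-01, -6.17038003e-02,  1.65087577e+00, -1.56320630e-04,
        1.55211971e+00,  1.63989265e-01]), 'dq': array([-0.00278784, -0.00188961, -0.00246919,  0.00089927,  0.00101972,
        0.00376532]), 'tau': array([ 5.85761480e-01, -2.86037582e+01, -3.27631402e+01,  9.24391975e-02,
       -9.69646062e-04, -1.09518060e-02]), 'tool_pos': array([0.39987273, 0.08897604, 0.42977811]), 'ee_rot': array([1.53339372e-04, 7.27551501e-01, 6.86053048e-01, 7.23908866e-05]), 'force': array([-0.63498413,  0.01672086, -0.18655884]), 'torque': array([-0.07873888, -0.13301133, -0.00338363]), 'grip_force': 0.0, 'width': 0.005692788507979063}
```

View pics/side1.png

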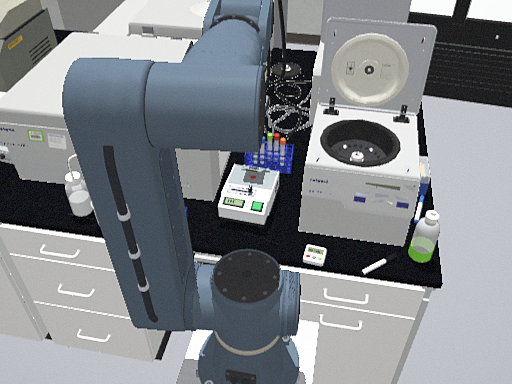

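```bash
python3 - <<'E'
import cv2
from h import *
a=cv2.imread("pics/side1.png")[155:229,212:286]
cv2.imwrite("pics/c2.png",cv2.resize(a,None,fx=8,fy=8,interpolation=cv2.INTER_CUBIC))
o=np.array([.5535,.112,0]);y=-.0575;R=np.array([[np.cos(y),-np.sin(y),0],[np.sin(y),np.cos(y),0],[0,0,1]])
for nm,p in dict(key=(-78,-47,83),lev=(-27,-12,110),levbase=(-27,-12,86),bl=(97.5,78.5,85),br=(97.5,-78.5,85),fl=(-49.5,78.5,85),fr=(-49.5,-78.5,85),hinge=(90,0,90),e4=(90-70*np.cos(.4)+4*np.sin(.4),0,90+70*np.sin(.4)+4*np.cos(.4)),e8=(90-70*np.cos(.8)+4*np.sin(.8),0,90+70*np.sin(.8)+4*np.cos(.8))).items():
    X=o+R@(np.array(p)/1e3); print(nm,X.round(4),"c2",((proj("side",X)+.5-[212,155])*8).round(),"c1",((proj("top",X)+.5-[210,145])*6.9).round())
E
```

```text
key [0.4729 0.0696 0.083 ] c2 [357. 405.] c1 [441. 486.]
lev [0.5259 0.1016 0.11  ] c2 [302. 253.] c1 [369. 367.]
levbase [0.5259 0.1016 0.086 ] c2 [303. 299.] c1 [369. 372.]
bl [0.6554 0.1848 0.085 ] c2 [171.  76.] c1 [186.  97.]
br [0.6463 0.028  0.085 ] c2 [534. 134.] c1 [524. 110.]
fl [0.5086 0.1932 0.085 ] c2 [ 67. 300.] c1 [171. 412.]
fr [0.4996 0.0365 0.085 ] c2 [454. 366.] c1 [512. 427.]
hinge [0.6434 0.1068 0.09  ] c2 [346. 106.] c1 [354. 118.]
e4 [0.5805 0.1104 0.1209] c2 [308. 142.] c1 [347. 244.]
e8 [0.5975 0.1095 0.143 ] c2 [318.  73.] c1 [348. 200.]
```

View pics/c2.png

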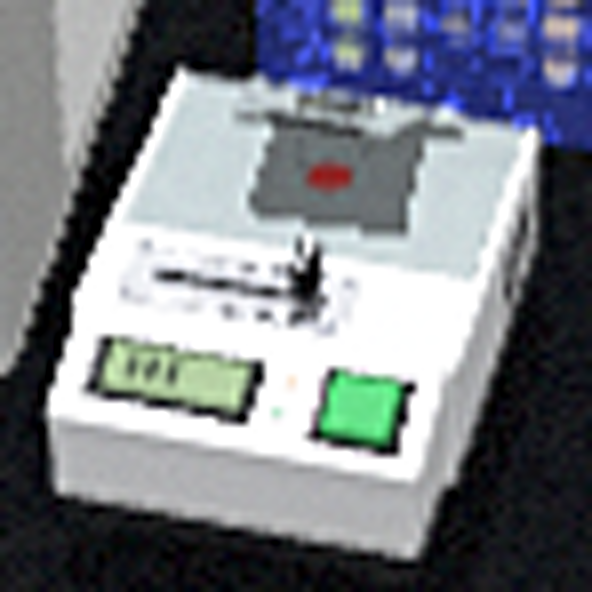

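```bash
python3 -m jog '{"translation":[[31,60,0],[31,120,0],[31,180,0],[31,197,0],[31,197,60],[31,197,120],[31,197,180],[31,197,230],[31,197,255],[31,197,255],[31,197,255]],"turn":[0,0,0,0,0,0,0,0,0,0,0],"fingers":[-1,-1,-1,-1,-1,-1,-1,-1,-1,-1,-1]}' 10; python3 - <<'E'
from h import *
cv2.imwrite("pics/side2.png",cv2.resize(robot.snapshot("side")[130:230,200:320,::-1],None,fx=5,fy=5))
E
```

```text
time_s: 3.82
tool_pos: [0.5993, 0.1093, 0.1762]
ee_rot: [0.001, 0.727, 0.686, 0.001]
force: [-0.5, 0.3, -0.3]
width: 0.002
grip_force: 0.0
```

View pics/side2.png

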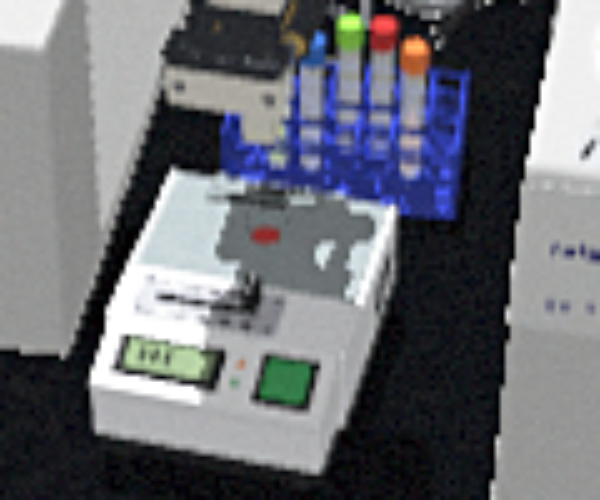

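```bash
python3 -m jog '{"translation":[[0,0,4],[0,0,8],[0,0,12],[0,0,16],[0,0,20],[0,0,24],[0,0,28],[0,0,32],[0,0,36],[0,0,40],[0,0,44],[0,0,48],[0,0,52],[0,0,56],[0,0,60],[0,0,60]],"turn":[0,0,0,0,0,0,0,0,0,0,0,0,0,0,0,0],"fingers":[-1,-1,-1,-1,-1,-1,-1,-1,-1,-1,-1,-1,-1,-1,-1,-1]}' 10
```

```text
time_s: 5.88
tool_pos: [0.5984, 0.1097, 0.1143]
ee_rot: [-0.0, 0.727, 0.687, -0.0]
force: [-0.4, -0.1, -0.7]
width: 0.003
grip_force: 0.0
```

```bash
python3 -m jog '{"translation":[[0,0,1],[0,0,2],[0,0,3],[0,0,4],[0,0,5],[0,0,6],[0,0,7],[0,0,8],[0,0,8],[0,0,8]],"turn":[0,0,0,0,0,0,0,0,0,0],"fingers":[-1,-1,-1,-1,-1,-1,-1,-1,-1,-1]}' 10;  python3 -m jog '{"translation":[[0,0,0.5],[0,0,1],[0,0,1]],"turn":[0,0,0],"fingers":[-1,-1,-1]}'; python3 -m jog '{"translation":[[0,0,0.5],[0,0,0.5]],"turn":[0,0],"fingers":[-1,-1]}'
```

```text
time_s: 7.12
tool_pos: [0.5986, 0.1097, 0.1066]
ee_rot: [0.0, 0.727, 0.687, 0.0]
force: [-0.1, -0.5, -0.0]
width: 0.007
grip_force: 0.0
time_s: 7.5
tool_pos: [0.5986, 0.1098, 0.1056]
ee_rot: [-0.0, 0.727, 0.687, 0.0]
force: [-0.3, -0.0, 0.7]
width: 0.006
grip_force: 0.0
time_s: 7.75
tool_pos: [0.5985, 0.1098, 0.1053]
ee_rot: [0.0, 0.727, 0.687, 0.0]
force: [-1.4, 0.2, 2.6]
width: 0.006
grip_force: 1.5
```

```bash
python3 -m jog '{"translation":[[0,0,0.5],[0,0,0.5]],"turn":[0,0],"fingers":[-1,-1]}'; python3 -m jog '{"translation":[[0,0,0.5],[0,0,0.5]],"turn":[0,0],"fingers":[-1,-1]}';
```

```text
time_s: 8.0
tool_pos: [0.5986, 0.1098, 0.1052]
ee_rot: [0.0, 0.727, 0.687, 0.0]
force: [-2.7, -0.2, 7.0]
width: 0.001
grip_force: 3.9
time_s: 8.25
tool_pos: [0.5986, 0.1098, 0.1051]
ee_rot: [0.0, 0.727, 0.687, 0.0]
force: [-6.0, -0.2, 11.7]
width: 0.005
grip_force: 6.1
```

```bash
python3 -m jog '{"translation":[[0,0,-10],[0,0,-50],[0,-40,-50],[-40,-72,-50],[-40,-72,-50],[-40,-72,-25],[-40,-72,0],[-40,-72,0],[-40,-72,0]],"turn":[0,0,0,0,0,0,0,0,0],"fingers":[-1,-1,-1,-1,-1,-1,-1,-1,-1]}' 10; python3 - <<'E'
from h import *
a=cv2.resize(robot.snapshot("side")[140:230,210:300,::-1],None,fx=6,fy=6,interpolation=cv2.INTER_CUBIC)
cv2.imwrite("pics/side3.png",a)
E
```

```text
time_s: 9.38
tool_pos: [0.5252, 0.0741, 0.105]
ee_rot: [0.0, 0.727, 0.687, 0.0]
force: [0.8, -0.2, -0.6]
width: 0.01
grip_force: 0.0
```

View pics/side3.png

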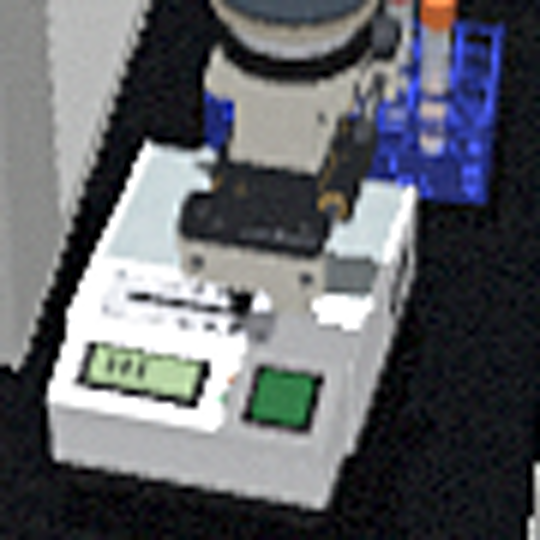

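```bash
python3 -m jog '{"translation":[[4,0,0],[8,0,0],[11,0,0],[11,0,0]],"turn":[0,0,0,0],"fingers":[-1,-1,-1,-1]}' 10; for i in 1 2 3 4; do echo; done; python3 -m jog '{"translation":[[1,0,0],[1,0,0]],"turn":[0,0],"fingers":[-1,-1]}'; python3 -m jog '{"translation":[[1,0,0],[1,0,0]],"turn":[0,0],"fingers":[-1,-1]}';python3 -m jog '{"translation":[[1,0,0],[1,0,0]],"turn":[0,0],"fingers":[-1,-1]}';python3 -m jog '{"translation":[[1,0,0],[1,0,0]],"turn":[0,0],"fingers":[-1,-1]}'
```

```text
time_s: 9.93
tool_pos: [0.525, 0.0852, 0.1042]
ee_rot: [0.0, 0.727, 0.687, 0.0]
force: [-0.7, -0.6, -0.1]
width: 0.004
grip_force: 0.0




time_s: 10.18
tool_pos: [0.5251, 0.0859, 0.1041]
ee_rot: [-0.0, 0.727, 0.687, -0.0]
force: [-0.4, 0.1, -0.5]
width: 0.003
grip_force: 0.0
time_s: 10.42
tool_pos: [0.5252, 0.0869, 0.1041]
ee_rot: [-0.0, 0.727, 0.687, 0.0]
force: [1.0, -0.7, -0.6]
width: 0.004
grip_force: 0.0
time_s: 10.68
tool_pos: [0.5252, 0.0877, 0.1042]
ee_rot: [0.0, 0.727, 0.687, -0.0]
force: [0.2, -3.5, 0.7]
width: 0.005
grip_force: 1.8
time_s: 10.92
tool_pos: [0.5252, 0.0889, 0.1041]
ee_rot: [-0.0, 0.727, 0.687, -0.0]
force: [-0.5, -3.4, 1.1]
width: 0.003
grip_force: 1.6
```

```bash
python3 -m jog '{"translation":[[1,0,0],[2,0,0],[3,0,0],[3,0,0]],"turn":[0,0,0,0],"fingers":[-1,-1,-1,-1]}'; python3 -m jog '{"translation":[[1,0,0],[2,0,0],[2,0,0]],"turn":[0,0,0],"fingers":[-1,-1,-1]}'; python3 -m jog '{"translation":[[1,0,0],[2,0,0],[2,0,0]],"turn":[0,0,0],"fingers":[-1,-1,-1]}'; python3 -m jog '{"translation":[[1,0,0],[2,0,0],[3,0,0],[3,0,0]],"turn":[0,0,0,0],"fingers":[-1,-1,-1,-1]}';python3 -m jog '{"translation":[[1,0,0],[1,0,0]],"turn":[0,0],"fingers":[-1,-1]}';python3 -m jog '{"translation":[[1,0,0],[1,0,0]],"turn":[0,0],"fingers":[-1,-1]}';python3 -m jog '{"translation":[[1,0,0],[1,0,0]],"turn":[0,0],"fingers":[-1,-1]}';
```

```text
time_s: 11.42
tool_pos: [0.5254, 0.0922, 0.1041]
ee_rot: [-0.0, 0.727, 0.687, 0.0]
force: [0.1, -0.7, -0.6]
width: 0.003
grip_force: 0.3
time_s: 11.8
tool_pos: [0.5255, 0.0941, 0.1041]
ee_rot: [-0.0, 0.727, 0.687, 0.0]
force: [-0.2, -0.2, 0.1]
width: 0.006
grip_force: 0.0
time_s: 12.18
tool_pos: [0.5256, 0.096, 0.1041]
ee_rot: [-0.0, 0.727, 0.687, 0.0]
force: [0.4, -0.0, -0.1]
width: 0.004
grip_force: 0.0
time_s: 12.68
tool_pos: [0.5258, 0.099, 0.1041]
ee_rot: [0.0, 0.727, 0.687, 0.0]
force: [0.1, -0.0, -2.1]
width: 0.005
grip_force: 0.0
time_s: 12.92
tool_pos: [0.5258, 0.0999, 0.1041]
ee_rot: [-0.0, 0.727, 0.687, -0.0]
force: [-0.3, -0.5, -0.5]
width: 0.009
grip_force: 0.0
time_s: 13.18
tool_pos: [0.5259, 0.1009, 0.1041]
ee_rot: [-0.0, 0.727, 0.687, 0.0]
force: [0.7, -0.1, -0.2]
width: 0.003
grip_force: 0.0
time_s: 13.42
tool_pos: [0.526, 0.1016, 0.1041]
ee_rot: [0.0, 0.727, 0.687, -0.0]
force: [0.1, -3.0, 1.1]
width: 0.003
grip_force: 1.8
```

```bash
python3 -m jog '{"translation":[[1,0,0],[2,0,0],[3,0,0],[4,0,0],[5,0,0],[6,0,0],[7,0,0],[8,0,0],[9,0,0],[10,0,0],[11,0,0],[12,0,0],[12,0,0]],"turn":[0,0,0,0,0,0,0,0,0,0,0,0,0],"fingers":[-1,-1,-1,-1,-1,-1,-1,-1,-1,-1,-1,-1,-1]}'; python3 -m jog '{"translation":[[1,0,0],[1,0,0]],"turn":[0,0],"fingers":[-1,-1]}';python3 -m jog '{"translation":[[1,0,0],[1,0,0]],"turn":[0,0],"fingers":[-1,-1]}'; python3 -m jog '{"translation":[[1,0,0],[1,0,0]],"turn":[0,0],"fingers":[-1,-1]}'
```

```text
time_s: 15.05
tool_pos: [0.5267, 0.1139, 0.1041]
ee_rot: [-0.0, 0.727, 0.687, -0.0]
force: [-0.5, -0.4, -0.0]
width: -0.001
grip_force: 0.0
time_s: 15.3
tool_pos: [0.5267, 0.1149, 0.1042]
ee_rot: [0.0, 0.727, 0.687, 0.0]
force: [-0.1, -0.6, -0.9]
width: 0.006
grip_force: 0.0
time_s: 15.55
tool_pos: [0.5268, 0.1156, 0.1041]
ee_rot: [0.0, 0.727, 0.687, -0.0]
force: [-0.8, -3.4, 1.0]
width: 0.007
grip_force: 1.8
time_s: 15.8
tool_pos: [0.5269, 0.1169, 0.1041]
ee_rot: [-0.0, 0.727, 0.687, 0.0]
force: [-0.8, -4.2, 0.5]
width: 0.005
grip_force: 1.6
```

Now to just past the third crest (y≈0.1223), about +7 mm.

```bash
python3 -m jog '{"translation":[[1,0,0],[2,0,0],[3,0,0],[4,0,0],[4,0,0]],"turn":[0,0,0,0,0],"fingers":[-1,-1,-1,-1,-1]}'; python3 -m jog '{"translation":[[1,0,0],[2,0,0],[3,0,0],[3,0,0]],"turn":[0,0,0,0],"fingers":[-1,-1,-1,-1]}'
```

```text
time_s: 16.42
tool_pos: [0.5271, 0.1211, 0.1041]
ee_rot: [-0.0, 0.727, 0.687, 0.0]
force: [-0.2, 0.1, 0.5]
width: 0.004
grip_force: 0.0
time_s: 16.92
tool_pos: [0.5272, 0.124, 0.1041]
ee_rot: [-0.0, 0.727, 0.687, 0.0]
force: [-0.8, 0.0, -0.8]
width: 0.005
grip_force: 0.0
```

```bash
python3 -m jog '{"translation":[[-5,0,0],[-12,0,0],[-12,0,-50],[-12,0,-60],[-57,-63,-60],[-57,-63,-60],[-57,-63,-60],[-57,-63,-20],[-57,-63,-5],[-57,-63,-5],[-57,-63,-5]],"turn":[0,0,0,0,0,0,0,0,0,0,0],"fingers":[-1,-1,-1,-1,-1,-1,-1,-1,-1,-1,-1]}'; python3 - <<'E'
from h import *
a=robot.snapshot("side")[140:230,210:300,::-1];b=robot.snapshot("top")[140:230,210:300,::-1]
cv2.imwrite("pics/b4.png",cv2.resize(np.hstack([a,b]),None,fx=4.4,fy=4.4,interpolation=cv2.INTER_CUBIC))
E
```

```text
time_s: 18.3
tool_pos: [0.4619, 0.0707, 0.1099]
ee_rot: [0.0, 0.727, 0.687, 0.0]
force: [0.0, 0.3, -0.1]
width: 0.001
grip_force: 0.0
```

View pics/b4.png

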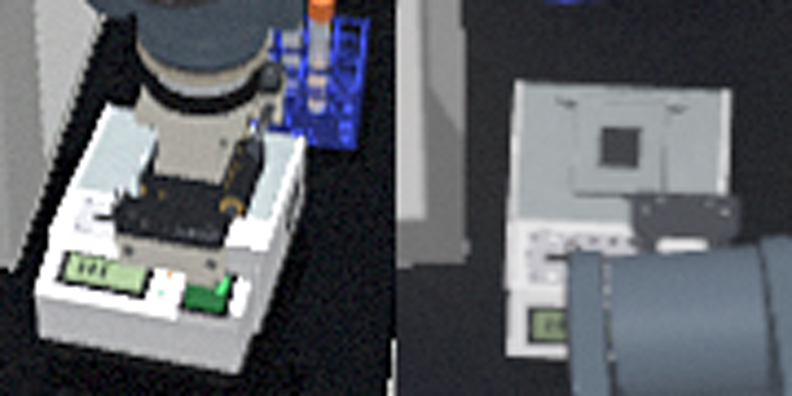

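```bash
python3 -m jog '{"translation":[[0,0,5],[0,0,10],[0,0,12],[0,0,12]],"turn":[0,0,0,0],"fingers":[-1,-1,-1,-1]}'; for i in "" ; do :; done; python3 -m jog '{"translation":[[0,0,1],[0,0,1]],"turn":[0,0],"fingers":[-1,-1]}'; python3 -m jog '{"translation":[[0,0,1],[0,0,1]],"turn":[0,0],"fingers":[-1,-1]}'; python3 -m jog '{"translation":[[0,0,1],[0,0,1]],"turn":[0,0],"fingers":[-1,-1]}'; python3 -m jog '{"translation":[[0,0,1],[0,0,1]],"turn":[0,0],"fingers":[-1,-1]}'
```

```text
time_s: 18.9
tool_pos: [0.461, 0.0705, 0.097]
ee_rot: [-0.0, 0.727, 0.687, -0.0]
force: [-0.0, 0.6, -0.2]
width: 0.006
grip_force: 0.0
time_s: 19.15
tool_pos: [0.4611, 0.0705, 0.0961]
ee_rot: [0.0, 0.727, 0.687, 0.0]
force: [0.0, 0.3, -1.0]
width: 0.005
grip_force: 0.0
time_s: 19.4
tool_pos: [0.4611, 0.0705, 0.0951]
ee_rot: [-0.0, 0.727, 0.687, -0.0]
force: [0.2, -0.0, 0.1]
width: 0.003
grip_force: 0.0
time_s: 19.65
tool_pos: [0.461, 0.0705, 0.0941]
ee_rot: [-0.0, 0.727, 0.687, -0.0]
force: [-0.0, 0.8, 0.5]
width: 0.008
grip_force: 0.0
time_s: 19.9
tool_pos: [0.4611, 0.0705, 0.0931]
ee_rot: [0.0, 0.727, 0.687, 0.0]
force: [-0.2, 0.2, 0.3]
width: 0.004
grip_force: 0.1
```

```bash
python3 -m jog '{"translation":[[0,0,1],[0,0,1]],"turn":[0,0],"fingers":[-1,-1]}'; python3 -m jog '{"translation":[[0,0,1],[0,0,1]],"turn":[0,0],"fingers":[-1,-1]}'; python3 -m jog '{"translation":[[0,0,1],[0,0,1]],"turn":[0,0],"fingers":[-1,-1]}'; python3 -m jog '{"translation":[[0,0,1],[0,0,1]],"turn":[0,0],"fingers":[-1,-1]}'
```

```text
time_s: 20.15
tool_pos: [0.4613, 0.0705, 0.0922]
ee_rot: [0.0, 0.727, 0.687, 0.0]
force: [0.4, 0.1, 1.4]
width: 0.004
grip_force: 1.0
time_s: 20.4
tool_pos: [0.4614, 0.0705, 0.0913]
ee_rot: [0.0, 0.727, 0.687, 0.0]
force: [1.9, 0.1, 3.0]
width: 0.003
grip_force: 1.4
time_s: 20.65
tool_pos: [0.4613, 0.0705, 0.0902]
ee_rot: [0.0, 0.727, 0.687, 0.0]
force: [2.1, -0.7, 4.3]
width: 0.007
grip_force: 1.8
time_s: 20.9
tool_pos: [0.4613, 0.0705, 0.0892]
ee_rot: [0.0, 0.727, 0.687, 0.0]
force: [1.4, 0.4, 5.2]
width: 0.006
grip_force: 2.2
```

```bash
python3 -m jog '{"translation":[[0,0,1],[0,0,1]],"turn":[0,0],"fingers":[-1,-1]}'; python3 -m jog '{"translation":[[0,0,0.5],[0,0,0.5]],"turn":[0,0],"fingers":[-1,-1]}'
```

```text
time_s: 21.15
tool_pos: [0.4615, 0.0705, 0.0886]
ee_rot: [0.0, 0.727, 0.687, 0.0]
force: [1.7, -1.4, 10.3]
width: 0.002
grip_force: 4.8
time_s: 21.4
tool_pos: [0.4615, 0.0705, 0.0884]
ee_rot: [0.0, 0.727, 0.687, 0.0]
force: [-1.2, -0.7, 15.4]
width: 0.008
grip_force: 7.7
```

```bash
python3 -m jog '{"translation":[[0,0,-4],[0,0,-60],[0,0,-120],[0,0,-180],[20,-60,-300],[20,-60,-340],[20,-60,-340],[20,-60,-340],[20,-60,-340],[20,-60,-340]],"turn":[0,0,0,0,0,0,0,0,0,0],"fingers":[-1,-1,-1,-1,-1,-1,-1,-1,-1,-1]}'; python3 - <<'E'
from h import *
a=robot.snapshot("side")[155:229,212:286,::-1]
cv2.imwrite("pics/c5.png",cv2.resize(a,None,fx=8,fy=8,interpolation=cv2.INTER_CUBIC))
o=np.array([.5535,.1105,0]);y=-.0575;R=np.array([[np.cos(y),-np.sin(y),0],[np.sin(y),np.cos(y),0],[0,0,1]])
for k in range(5): print(k,((proj("side",o+R@np.array([-.027,-.012+.014*k,.11]))+.5-[212,155])*8).round())
E
```

```text
time_s: 22.65
tool_pos: [0.4021, 0.0938, 0.4261]
ee_rot: [-0.001, 0.727, 0.687, -0.001]
force: [-0.1, -0.2, 0.0]
width: 0.005
grip_force: 0.0
0 [306. 254.]
1 [272. 248.]
2 [237. 242.]
3 [203. 236.]
4 [169. 231.]
```

View pics/c5.png

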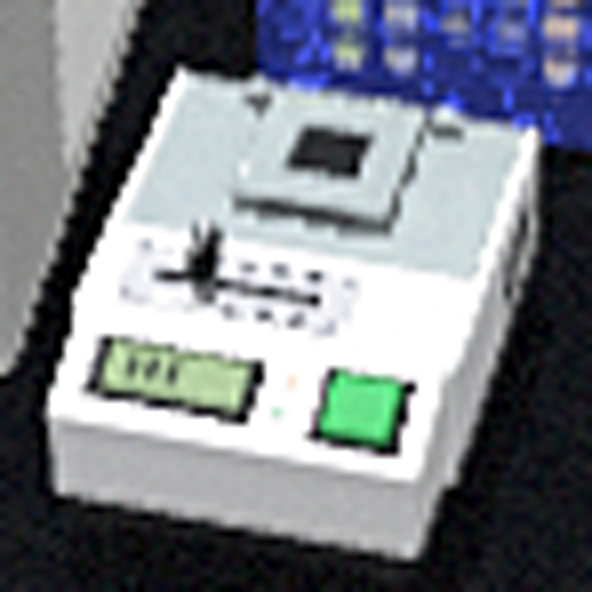

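The lid is flat and shut. The lever cap is at (206,238), which matches the third stop (203,236), and the key is up at (362,410).

```bash
python3 -c "
from bench import robot
print(robot.finish_job())"
```

```text
the job is handed in; nothing more can be done
None
```

I pushed the lid shut, left the lever in the third click stop, pressed the start key fully and let it come back up, then handed the job in at about 23 s; the final picture showed all three as required, but the hand-in gave no verdict.

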